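# Find the loose bolt and hold that case's cap open

### The job

One of the three finds cases has a bolt that has worked loose: tap the brass bolt heads with the fingers until you find the one that sinks down when pressed. Then lift that case's blue cap by its black fin, well open (at least 40 degrees), and keep holding it there so that a colleague can check the lamp inside and see to the bolt: finish while holding the cap up, since it falls shut if let go. Leave all three cases standing where they are and do not disturb the other things on the table.

Things in the scene. Friction and masses are not known exactly. Their poses are not given: they have to be found in the camera images.
- case_a: grey finds case, 120 (x, depth) x 100 (y) x 60 mm, 2 kg, standing loose on the table with a hinged blue cap, 8 mm thick, on top (cap top 68 mm above the table when shut). Origin: centre of its underside; x points from the front (grip side) to the hinge side, z up. The three cases look alike; any one may stand in any place.
- cap_a (a joint): hinge of this case's cap, rad: 0 shut, grows as the front edge rises, stop at 1.2. Axis: the case's y, along the far upper rim, 60 mm above the case's underside and 60 mm behind its centre (+x of the case). A cap (0.15 to 0.3 kg) with a loose bolt lifts freely and falls shut by its weight when let go; one with a tight bolt gives nothing at all, and pulling on it lifts the whole case
- cap_a_grip (a point): point to pinch on the cap's black upright grip fin, a plate 24 mm long (case x), 12 mm thick (case y), standing 40 mm above the cap, its centre 12 mm from the front edge. This point: 26 mm above the cap's top, 94 mm above the table when shut, 108 mm in front of the hinge axis and 34 mm above it. Pinched from above across its thickness (fingers closing along the hinge axis) the fin can turn between the fingers as the cap opens, so the gripper can stay upright
- bolt_a (a joint): travel of the cap's bolt head, m: 0 up, grows as it is pressed down. A loose bolt sinks 8 mm to its stop under about 2 N and springs back; a tight one gives less than 1 mm at 6 N and never more than 3 mm
- bolt_a_top (a point): centre of the top of the round brass bolt head, 24 mm across, 6 mm thick on a thin dark collar, 16 mm above the cap's top in all (84 mm above the table), 10 mm behind the cap's centre (58 mm behind the fin's centre)
- case_b: grey finds case, 120 (x, depth) x 100 (y) x 60 mm, 2 kg, standing loose on the table with a hinged blue cap, 8 mm thick, on top (cap top 68 mm above the table when shut). Origin: centre of its underside; x points from the front (grip side) to the hinge side, z up. The three cases look alike; any one may stand in any place.
- cap_b (a joint): hinge of this case's cap, rad: 0 shut, grows as the front edge rises, stop at 1.2. Axis: the case's y, along the far upper rim, 60 mm above the case's underside and 60 mm behind its centre (+x of the case). A cap (0.15 to 0.3 kg) with a loose bolt lifts freely and falls shut by its weight when let go; one with a tight bolt gives nothing at all, and pulling on it lifts the whole case
- cap_b_grip (a point): point to pinch on the cap's black upright grip fin, a plate 24 mm long (case x), 12 mm thick (case y), standing 40 mm above the cap, its centre 12 mm from the front edge. This point: 26 mm above the cap's top, 94 mm above the table when shut, 108 mm in front of the hinge axis and 34 mm above it. Pinched from above across its thickness (fingers closing along the hinge axis) the fin can turn between the fingers as the cap opens, so the gripper can stay upright
- bolt_b (a joint): travel of the cap's bolt head, m: 0 up, grows as it is pressed down. A loose bolt sinks 8 mm to its stop under about 2 N and springs back; a tight one gives less than 1 mm at 6 N and never more than 3 mm
- bolt_b_top (a point): centre of the top of the round brass bolt head, 24 mm across, 6 mm thick on a thin dark collar, 16 mm above the cap's top in all (84 mm above the table), 10 mm behind the cap's centre (58 mm behind the fin's centre)
- case_c: grey finds case, 120 (x, depth) x 100 (y) x 60 mm, 2 kg, standing loose on the table with a hinged blue cap, 8 mm thick, on top (cap top 68 mm above the table when shut). Origin: centre of its underside; x points from the front (grip side) to the hinge side, z up. The three cases look alike; any one may stand in any place.
- cap_c (a joint): hinge of this case's cap, rad: 0 shut, grows as the front edge rises, stop at 1.2. Axis: the case's y, along the far upper rim, 60 mm above the case's underside and 60 mm behind its centre (+x of the case). A cap (0.15 to 0.3 kg) with a loose bolt lifts freely and falls shut by its weight when let go; one with a tight bolt gives nothing at all, and pulling on it lifts the whole case
- cap_c_grip (a point): point to pinch on the cap's black upright grip fin, a plate 24 mm long (case x), 12 mm thick (case y), standing 40 mm above the cap, its centre 12 mm from the front edge. This point: 26 mm above the cap's top, 94 mm above the table when shut, 108 mm in front of the hinge axis and 34 mm above it. Pinched from above across its thickness (fingers closing along the hinge axis) the fin can turn between the fingers as the cap opens, so the gripper can stay upright
- bolt_c (a joint): travel of the cap's bolt head, m: 0 up, grows as it is pressed down. A loose bolt sinks 8 mm to its stop under about 2 N and springs back; a tight one gives less than 1 mm at 6 N and never more than 3 mm
- bolt_c_top (a point): centre of the top of the round brass bolt head, 24 mm across, 6 mm thick on a thin dark collar, 16 mm above the cap's top in all (84 mm above the table), 10 mm behind the cap's centre (58 mm behind the fin's centre)
- lamp_0: bystander: small antique clay oil lamp, 62 mm round body 28 mm tall with a spout reaching 59 mm from its centre, loose on an orange card; origin: centre of its underside
- lamp_1: bystander: small antique clay oil lamp, 62 mm round body 28 mm tall with a spout reaching 59 mm from its centre, loose on an orange card; origin: centre of its underside
- lamp_2: bystander: small antique clay oil lamp, 62 mm round body 28 mm tall with a spout reaching 59 mm from its centre, loose on an orange card; origin: centre of its underside
- eraser: bystander: white eraser, 45 x 20 x 12 mm, lying between two cases; origin: centre of its underside
- scale_bar: bystander: yellow photo scale bar, 100 x 18 x 6 mm, lying between two cases; origin: centre of its underside
- tumbler: bystander: empty glass tumbler, 68 mm across, 90 mm tall, beyond the cases; origin: centre of its underside
- brush: bystander: wooden-handled brush lying at the left of the cases; origin: under its middle

How it is judged:
On the way, in this order (a step that is already met when the one before it is completed fails the run):
1. a bolt head that is loose has been tapped down (more than 5 mm) while its cap is shut (((value of joint bolt_a above 0.005 m and value of joint cap_a below 0.1 rad) or (value of joint bolt_b above 0.005 m and value of joint cap_b below 0.1 rad) or (value of joint bolt_c above 0.005 m and value of joint cap_c below 0.1 rad))), for 0.03 s.
2. the cap with the loose bolt is lifted open past 0.6 rad (value of joint any of cap_a, cap_b, cap_c above 0.6 rad), for 0.2 s.
At the end, for the whole second after the job is handed in: The cap with the loose bolt is open more than 0.6 rad (34 degrees) and still (slower than 0.15 rad/s), the fingers are in contact with that case's cap and hold it (more than 0.3 N); all three cases stand upright (within 0.06 rad) within 20 mm of where they began, and every bystander within 30 mm (((value of joint cap_a above 0.6 rad and not (velocity of joint cap_a above 0.15 rad/s) and not (velocity of joint cap_a below -0.15 rad/s) and contact force between the fingers and case_a above 0.3 N) or (value of joint cap_b above 0.6 rad and not (velocity of joint cap_b above 0.15 rad/s) and not (velocity of joint cap_b below -0.15 rad/s) and contact force between the fingers and case_b above 0.3 N) or (value of joint cap_c above 0.6 rad and not (velocity of joint cap_c above 0.15 rad/s) and not (velocity of joint cap_c below -0.15 rad/s) and contact force between the fingers and case_c above 0.3 N)) and distance of each of case_a, case_b, case_c from where it was at the start of the episode below 0.02 m and angle between each of case_a, case_b, case_c's own z axis and vertical below 0.06 rad and distance of each of lamp_0, lamp_1, lamp_2, eraser, scale_bar, tumbler, brush from where it was at the start of the episode below 0.03 m); the arm keeps its last pose, push and grip.
It fails at once if a case is shifted more than 20 mm, lifted or tipped (such as by pulling on a cap whose bolt is tight) (distance of any of case_a, case_b, case_c from where it was at the start of the episode above 0.02 m or angle between any of case_a, case_b, case_c's own z axis and vertical above 0.06 rad).
It fails at once if a bystander is shifted more than 30 mm (distance of any of lamp_0, lamp_1, lamp_2, eraser, scale_bar, tumbler, brush from where it was at the start of the episode above 0.03 m).
It also fails if it takes over 42 s, if anything falls off the work surface, if the arm or the gripper's body presses on something with over 40 N, if the wrist force passes 120 N, or if a joint passes its speed limit or range.

### The arm

A 6-joint arm with a two-finger parallel gripper is mounted at the origin on the work surface. World frame = base frame: x ahead of the robot, y to its left, z up, the work surface at z = 0. Lengths are in m, angles in rad, forces in N, time in s.
With the tool pointing down it reaches from about 0.375 to 0.75 m from the base axis. Payload 9 kg.
Tool frame: the origin (TCP) lies midway between the tips of the shut fingers; the grasp point (between the pads) lies robot.grip_point_offset behind it (robot.grip_point_offset is the distance from the TCP to the grasp point, in m); z points along the fingers, y is the direction in which the jaws open and shut (so a half turn about z gives the same grasp; the last joint's range is limited). The gripper opens to 85 mm and grips with 20 to 120 N. Pads are 22 mm wide; open, the fingers measure 114 mm over their backs; the gripper's body (76 mm by 85 mm) begins 54 mm behind the grasp point. The pads swing forward as they close: fully open they stand 13 mm farther back than shut.
Start: joints at [-1.395, 0.104, 0.097, 1.564, 0, 1.353], TCP at [0.23, -0.554, 0.231] pointing down, gripper open.
Joint ranges: [-2.99, 2.99], [-0.84, 1.86], [-1.1, 1.16], [-1.84, 2.11], [-1.51, 1.56], [-3.14, 3.14]. Speed limits (rad/s): [2.22, 2.22, 2.57, 3.14, 3.14, 3.14].

### API

Orientations are given as [roll, pitch, yaw] about the fixed x, y, z axes, in that order (R = Rz(yaw) Ry(pitch) Rx(roll)).
In Python, from rig import readout, viewer, workorder, robot gives the robot as it stands.
- The arm moves only by the shell command python3 -m jog 'ROWS' [FORCE]. ROWS is JSON, a list of rows, each a list of 3 entries, a list of its own where there are three numbers: the shift along the tool's x, y, z in mm, then the turn, a rotation vector about the tool's x, y, z in rad, then the closure, from 0 (fully open) to 1 (shut). A call has exactly 5 rows; each row is the pose to reach, as a shift and turn from the pose measured when the call began, along the tool's axes at that moment; what a row does not reach only later rows make up. A row lasts 1/12 s, in which the tool goes at most 41.7 mm and 7.16 degrees, less where a joint would pass 70% of its speed; a pose out of reach is approached as far as the arm can. A call with a gripper value outside its range is refused whole. The fingers move at their own pace and stop on an object; FORCE is the grip in N (left out, the last holds). Time passes only in rows, so rows that repeat a pose let the fingers close, or fill a call up. It gives the time, the measured TCP pose, the force and the opening at its end, in the units of the state.
- readout.get_obs(): the state, without advancing time (a new reading comes with each control period).
- viewer.read_camera(name): name is "side" or "top"; returns a dict with "image" (480x640x3 uint8, red, green, blue), "range_z" (480x640 float32, m along the optical axis (not along the pixel's ray), 0 where there is no reading), "mtx" (3x3 intrinsics, pixels), "R" (3x3) and "t" (3): a world point X has camera coordinates R X + t. Camera axes: x right, y down, z forward; pixel columns grow to the right and rows downward; lengths in m; the calibration is good to about 2 mm. A picture is of the moment at which its call begins.
- workorder.hand_in(): hands the job in, once; it reports no verdict.
Trained networks look in the newest picture that a camera, given by its name, has taken for a name from the list of things; names that differ only in an ending like _2 or _b are one class to them, and where a whole thing is asked for, a point or a joint stands for the part that bears it (a point fixed in the world has none). Each returns a list of dicts, best first, with "p" (0 to 1); they miss things now and then, are a little off and sometimes report something else, mostly with a low value. They report only what shows in the picture. A call takes as long as a camera call.
- viewer.find_in(camera, label): "point" ([column, row] in pixels, amid what is visible of it).
The state is a dict: "t": time; "joint_pos": joint angles; "qd": joint speeds; "effort": joint torques, N m; "ee_pos": TCP position; "ee_rot": TCP orientation; "force": force on the tool from outside, world axes, zero at the start; "moment": the same for the moment, N m; "grip_width": finger opening in m.
Only numpy, scipy, OpenCV 4.12 (cv2) and the standard library are available. Lean on these libraries where they do the work, as an engineer would, in place of code of your own. Each camera call takes 0.05 s, during which the arm holds its last target. There are 200 camera calls.

## Working session

There is one attempt and no reset: what is moved stays moved. The work goes in short steps, Python scripts to look and compute and a shell command to move; the robot and the scene stay as the last step left them, time stands still between calls to the robot, and variables do not carry over. Pictures are saved under pics/ and viewed, about 8 in all and at most 12, crops included, and the job is handed in when it is done.

```bash
mkdir -p pics; ls; cat > h.py <<'E'
import numpy as np, cv2
from rig import readout, viewer, workorder, robot
def P(c,uv,patch=2):
    u,v=map(int,np.round(uv)); z=c["range_z"][max(v-patch,0):v+patch+1,max(u-patch,0):u+patch+1]; z=z[z>0]
    z=np.median(z); K=c["mtx"]; x=np.linalg.inv(K)@[uv[0],uv[1],1]*z
    return c["R"].T@(x-c["t"])
def save(c,n): cv2.imwrite("pics/"+n,c["image"][:,:,::-1])
E
python3 - <<'E'
from h import *
for n in("top","side"):
    c=viewer.read_camera(n); save(c,n+"0.png")
    for l in["case_a","cap_a_grip","bolt_a_top","lamp_0","eraser","scale_bar","tumbler","brush"]:
        for d in viewer.find_in(n,l):
            if d["p"]>.3: print(n,l,round(d["p"],2),np.round(d["point"]),P(c,d["point"]).round(3))
print(readout.get_obs(),robot.grip_point_offset)
E
```

```text
pics
top case_a 0.93 [266. 259.] [0.548 0.212 0.08 ]
top case_a 0.84 [381. 270.] [ 0.531 -0.001  0.069]
top case_a 0.7 [498. 237.] [ 0.596 -0.22   0.068]
top cap_a_grip 0.71 [381. 270.] [ 0.532 -0.001  0.069]
top lamp_0 0.92 [476. 368.] [ 0.352 -0.182  0.029]
top lamp_0 0.92 [328. 160.] [0.758 0.102 0.028]
top lamp_0 0.84 [319. 366.] [0.353 0.112 0.029]
top eraser 0.81 [318. 255.] [0.565 0.12  0.012]
top scale_bar 0.72 [434. 277.] [ 0.525 -0.114  0.005]
top tumbler 0.95 [436. 160.] [ 0.768 -0.121  0.009]
top brush 0.69 [381. 261.] [0.546 0.    0.084]
top brush 0.59 [152. 283.] [0.505 0.444 0.02 ]
side case_a 0.82 [361. 252.] [0.512 0.028 0.069]
side case_a 0.72 [397. 206.] [ 0.579 -0.18   0.071]
side cap_a_grip 0.57 [364. 245.] [0.525 0.006 0.071]
side bolt_a_top 0.58 [290. 281.] [0.548 0.219 0.07 ]
side lamp_0 0.92 [384. 323.] [0.345 0.124 0.029]
side lamp_0 0.9 [276. 232.] [0.753 0.105 0.029]
side eraser 0.68 [323. 275.] [0.556 0.111 0.014]
side scale_bar 0.54 [393. 244.] [ 0.525 -0.112  0.007]
side tumbler 0.69 [338. 194.] [ 0.72  -0.093  0.078]
side brush 0.68 [220. 366.] [0.493 0.447 0.023]
{'t': 0.9, 'joint_pos': array([-1.39468265e+00,  1.04077049e-01,  9.73535649e-02,  1.56387297e+00,
       -2.46308415e-05,  1.35309039e+00]), 'qd': array([ 0.00116702, -0.00036867,  0.00064207,  0.00070817,  0.0007966 ,
        0.00140734]), 'effort': array([-6.27063928e-04, -5.56747591e+01,  5.03778040e+01,  5.75480899e-04,
       -3.83757306e-04, -8.74746803e-06]), 'ee_pos': array([ 0.23024081, -0.55413425,  0.23137364]), 'ee_rot': array([3.14140282e+00, 6.72190305e-05, 3.93819606e-01]), 'force': array([ 0.28331018,  0.27329274, -0.63232898]), 'moment': array([0.00843346, 0.00690259, 0.02764709]), 'grip_width': 0.08528351064251488} 0.0187
```

View top.

View pics/top0.png

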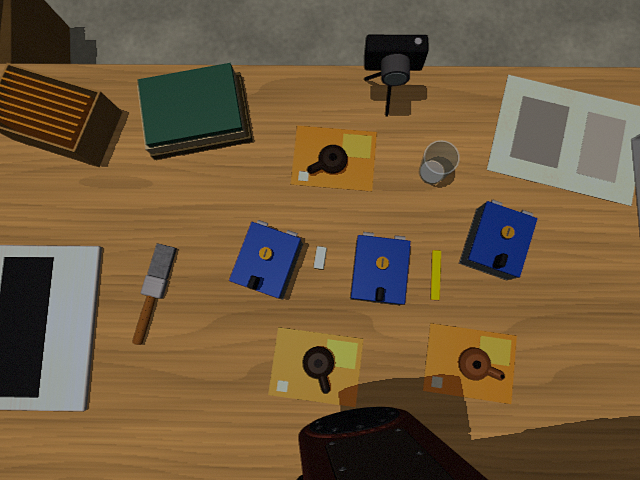

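```bash
python3 - <<'E'
from h import *
c=viewer.read_camera("top"); 
K=c["mtx"];z=c["range_z"].astype(float);v,u=np.mgrid[:480,:640]
p=np.stack([(u-K[0,2])/K[0,0]*z,(v-K[1,2])/K[1,1]*z,z],-1).reshape(-1,3)
w=((p-c["t"])@c["R"])
img=c["image"].reshape(-1,3).astype(int)
np.set_printoptions(precision=4,suppress=True)
for n,xc,yc in(("L",.545,.212),("M",.535,0),("R",.596,-.22)):
    m=(abs(w[:,0]-xc)<.1)&(abs(w[:,1]-yc)<.085)&(w[:,2]>.05)
    q=w[m]
    def clus(a,b): return q[(q[:,2]>a)&(q[:,2]<b)]
    cap=clus(.06,.074);bolt=clus(.079,.09);fin=clus(.1,.115)
    r=cv2.minAreaRect((cap[:,:2]*1000).astype(np.float32))
    print(n,"cap",r,"bolt",bolt.mean(0),len(bolt),"fin",fin.mean(0),len(fin),"dir fin->bolt",np.arctan2(*(bolt-0).mean(0)[1::-1]-fin.mean(0)[1::-1]) if len(fin) and len(bolt) else None)
E
```

```text
L cap ((553.268798828125, 215.91839599609375), (100.65895080566406, 127.45843505859375), 71.40766906738281) bolt [0.5534 0.2146 0.0843] 145 fin [0.5041 0.2314 0.1073] 96 dir fin->bolt -0.32727404023312123
M cap ((537.6149291992188, -0.8117103576660156), (100.00458526611328, 127.69010925292969), 83.98870086669922) bolt [ 0.5403 -0.0007  0.0841] 138 fin [0.4859 0.005  0.1075] 95 dir fin->bolt -0.10441602320301292
R cap ((596.9376220703125, -230.24362182617188), (100.17609405517578, 127.33609008789062), 70.75992584228516) bolt [ 0.5937 -0.2281  0.0842] 165 fin [ 0.5483 -0.2123  0.1071] 105 dir fin->bolt -0.33539645490951764
```

The picture shows three blue caps in a row with their fins towards the robot. The bolts are at about (265,254), (382,263) and (508,232). Next I refine the bolt positions by colour.

```bash
cat >> h.py <<'E'
from scipy.spatial.transform import Rotation as Ro
def go(x,y,z,yaw):
    o=readout.get_obs(); R=Ro.from_euler("xyz",o["ee_rot"]); s=R.inv().apply(np.array([x,y,z])-o["ee_pos"])*1000
    t=(R.inv()*Ro.from_euler("xyz",[np.pi,0,yaw])).as_rotvec()
    print("t",round(o["t"],2),"shift",s.round(1),"turn",t.round(3),"F",o["force"].round(1),"pos",o["ee_pos"].round(4),"yaw",o["ee_rot"].round(3),"w",round(o["grip_width"],4))
E
python3 - <<'E'
from h import *
c=viewer.read_camera("top"); 
K=c["mtx"];z=c["range_z"].astype(float);v,u=np.mgrid[:480,:640]
p=np.stack([(u-K[0,2])/K[0,0]*z,(v-K[1,2])/K[1,1]*z,z],-1).reshape(-1,3)
w=((p-c["t"])@c["R"]); h=cv2.cvtColor(c["image"],cv2.COLOR_RGB2HSV).reshape(-1,3)
np.set_printoptions(precision=4,suppress=True)
for n,xc,yc,yaw in(("L",.55,.217,-.325),("M",.534,0,-.105),("R",.594,-.229,-.335)):
    m=(abs(w[:,0]-xc)<.08)&(abs(w[:,1]-yc)<.06)
    b=w[m&(h[:,0]<35)&(h[:,1]>80)&(w[:,2]>.08)&(w[:,2]<.09)]
    f=w[m&(w[:,2]>.1065)]
    d=np.array([np.cos(yaw),np.sin(yaw)])
    fm=(f.max(0)+f.min(0))/2
    print(n,"bolt",(b.max(0)+b.min(0))/2,b.mean(0),len(b),"fin",f.mean(0),len(f),"along",(b.mean(0)-f.mean(0))[:2]@d,"ang",np.arctan2(*(b.mean(0)-f.mean(0))[1::-1]))
go(.605,-.232,.15,2.806)
E
```

```text
L bolt [0.5313 0.2161 0.0846] [0.558  0.2134 0.0843] 119 fin [0.5039 0.2321 0.1084] 65 along 0.0572532051536166 ang -0.33315205928098746
M bolt [ 0.5436 -0.0019  0.0852] [ 0.5435 -0.0016  0.0844] 117 fin [0.4859 0.0049 0.1083] 75 along 0.057933764693378235 ang -0.11150695369585067
R bolt [ 0.576  -0.2247  0.0849] [ 0.5975 -0.2295  0.0844] 131 fin [ 0.548  -0.2127  0.1083] 75 along 0.05229308943990236 ang -0.3289563541988367
t 1.0 shift [ 469.7 -153.7   81.3] turn [ 0.     0.    -2.412] F [0.1 0.5 0.6] pos [ 0.2302 -0.5541  0.2314] yaw [3.141 0.    0.394] w 0.0853
```

```bash
python3 -m jog '[[[38,-12,0],[0,0,-0.12],1],[[76,-25,0],[0,0,-0.24],1],[[114,-37,0],[0,0,-0.36],1],[[152,-50,0],[0,0,-0.48],1],[[190,-62,0],[0,0,-0.6],1]]' 20; python3 -c "
from h import *
go(.603,-.232,.15,2.806)"
```

```text
t: 1.42
ee_pos: [0.383, -0.4225, 0.2315]
ee_rot: [3.141, 0.0, 0.999]
force: [-0.5, -0.2, -0.2]
grip_width: 0.0255
t 1.42 shift [279.3  82.   81.4] turn [ 0.     0.    -1.807] F [-0.5 -0.2 -0.2] pos [ 0.383  -0.4225  0.2315] yaw [3.141 0.    0.999] w 0.0255
```

```bash
python3 -m jog '[[[37,11,5],[0,0,-0.12],1],[[74,22,10],[0,0,-0.24],1],[[112,33,20],[0,0,-0.36],1],[[150,44,30],[0,0,-0.48],1],[[188,55,40],[0,0,-0.6],1]]'; python3 -c "
from h import *
go(.603,-.232,.11,2.806)"
```

```text
t: 1.83
ee_pos: [0.5323, -0.2927, 0.1913]
ee_rot: [3.141, 0.001, 1.605]
force: [-0.1, -1.7, 0.5]
grip_width: 0.0001
t 1.83 shift [58.3 72.7 81.3] turn [ 0.000e+00  1.000e-03 -1.201e+00] F [-0.1 -1.7  0.5] pos [ 0.5323 -0.2927  0.1913] yaw [3.141e+00 1.000e-03 1.605e+00] w 0.0001
```

```bash
python3 -m jog '[[[19,24,10],[0,0,-0.12],1],[[38,48,20],[0,0,-0.24],1],[[58,73,30],[0,0,-0.36],1],[[58,73,45],[0,0,-0.48],1],[[58,73,60],[0,0,-0.6],1]]' && python3 -m jog '[[[0,0,0],[0,0,-0.12],1],[[0,0,5],[0,0,-0.24],1],[[0,0,10],[0,0,-0.36],1],[[0,0,20],[0,0,-0.48],1],[[0,0,25],[0,0,-0.6],1]]';  python3 -c "
from h import *
go(.603,-.232,.084,2.806)"
```

```text
t: 2.25
ee_pos: [0.6047, -0.2306, 0.1307]
ee_rot: [3.141, 0.002, 2.214]
force: [-0.3, 0.6, -0.3]
grip_width: -0.0001
t: 2.67
ee_pos: [0.6044, -0.2304, 0.1047]
ee_rot: [-3.141, 0.001, 2.82]
force: [-0.0, 0.3, -0.4]
grip_width: -0.0001
t 2.67 shift [ 0.9 -1.9 20.7] turn [-0.     0.001  0.014] F [-0.   0.3 -0.4] pos [ 0.6044 -0.2304  0.1047] yaw [-3.141e+00  1.000e-03  2.820e+00] w -0.0001
```

```bash
python3 -m jog '[[[1,-2,8],[0,0,0],1],[[1,-2,14],[0,0,0],1],[[1,-2,19],[0,0,0],1],[[1,-2,21],[0,0,0],1],[[1,-2,22.5],[0,0,0],1]]';  python3 -c "
from h import *
go(.603,-.232,.084,2.806)"
```

```text
t: 3.08
ee_pos: [0.6026, -0.232, 0.0828]
ee_rot: [-3.141, 0.0, 2.818]
force: [-7.0, 3.1, 11.4]
grip_width: 0.0001
t 3.08 shift [-0.4  0.1 -1.2] turn [-0.001  0.     0.012] F [-7.   3.1 11.4] pos [ 0.6026 -0.232   0.0828] yaw [-3.141  0.     2.818] w 0.0001
```

Tight: 11 N with almost no travel. On to the middle case.

```bash
python3 -m jog '[[[0,0,-15],[0,0,0],1],[[0,0,-35],[0,0,0],1],[[0,0,-50],[0,0,0],1],[[0,0,-50],[0,0,0],1],[[0,0,-50],[0,0,0],1]]';  python3 -c "
from h import *
go(.5435,-.0016,.13,3.031)"
```

```text
t: 3.5
ee_pos: [0.6033, -0.2324, 0.1338]
ee_rot: [-3.14, 0.002, 2.816]
force: [-0.2, -0.2, -0.5]
grip_width: -0.0003
t 3.5 shift [130.4 199.6   3.2] turn [-0.001  0.002 -0.215] F [-0.2 -0.2 -0.5] pos [ 0.6033 -0.2324  0.1338] yaw [-3.140e+00  2.000e-03  2.816e+00] w -0.0003
```

```bash
python3 -m jog '[[[21,32,0],[0,0,-0.04],1],[[42,64,0],[0,0,-0.08],1],[[63,96,0],[0,0,-0.12],1],[[84,128,0],[0,0,-0.17],1],[[105,160,0],[0,0,-0.215],1]]';  python3 -c "
from h import *
go(.5435,-.0016,.09,3.031)"
```

```text
t: 3.92
ee_pos: [0.5535, -0.0455, 0.1317]
ee_rot: [-3.14, 0.0, 3.032]
force: [-0.1, 0.2, -0.7]
grip_width: -0.0002
t 3.92 shift [14.7 42.6 41.7] turn [-0.001  0.     0.001] F [-0.1  0.2 -0.7] pos [ 0.5535 -0.0455  0.1317] yaw [-3.14   0.     3.032] w -0.0002
```

```bash
python3 -m jog '[[[8,24,0],[0,0,0],1],[[14.7,42.6,5],[0,0,0],1],[[14.7,42.6,15],[0,0,0],1],[[14.7,42.6,27],[0,0,0],1],[[14.7,42.6,38],[0,0,0],1]]';  python3 -c "
from h import *
go(.5435,-.0016,.0822,3.031)"
```

```text
t: 4.33
ee_pos: [0.5432, -0.0019, 0.0917]
ee_rot: [-3.14, -0.001, 3.032]
force: [0.3, -0.9, -0.5]
grip_width: 0.0002
t 4.33 shift [-0.3  0.4  9.5] turn [-0.001 -0.001  0.001] F [ 0.3 -0.9 -0.5] pos [ 0.5432 -0.0019  0.0917] yaw [-3.140e+00 -1.000e-03  3.032e+00] w 0.0002
```

```bash
python3 -m jog '[[[0,0,4],[0,0,0],1],[[0,0,6],[0,0,0],1],[[0,0,8],[0,0,0],1],[[0,0,9.5],[0,0,0],1],[[0,0,9.5],[0,0,0],1]]';  python3 -c "
from h import *
go(.5435,-.0016,.14,3.031)"
```

```text
t: 4.75
ee_pos: [0.5426, -0.0026, 0.083]
ee_rot: [-3.14, -0.002, 3.031]
force: [-7.6, 0.3, 11.2]
grip_width: -0.0
t 4.75 shift [ -0.7   1.  -57. ] turn [-0.002 -0.002 -0.   ] F [-7.6  0.3 11.2] pos [ 0.5426 -0.0026  0.083 ] yaw [-3.140e+00 -2.000e-03  3.031e+00] w -0.0
```

Tight as well. Now the left case.

```bash
python3 -m jog '[[[0,0,-15],[0,0,0],1],[[0,0,-35],[0,0,0],1],[[0,0,-52],[0,0,0],1],[[0,0,-52],[0,0,0],1],[[0,0,-52],[0,0,0],1]]';  python3 -c "
from h import *
go(.558,.2134,.135,2.812)"
```

```text
t: 5.17
ee_pos: [0.5438, -0.0033, 0.1361]
ee_rot: [-3.139, 0.0, 3.03]
force: [-0.0, 0.7, -0.4]
grip_width: -0.0003
t 5.17 shift [ 10.  216.9   0.6] turn [-0.002  0.001  0.218] F [-0.   0.7 -0.4] pos [ 0.5438 -0.0033  0.1361] yaw [-3.139  0.     3.03 ] w -0.0003
```

```bash
python3 -m jog '[[[2,36,0],[0,0,0.05],1],[[4,72,0],[0,0,0.1],1],[[6,108,0],[0,0,0.15],1],[[8,145,0],[0,0,0.2],1],[[9,182,0],[0,0,0.218],1]]';  python3 -c "
from h import *
go(.558,.2134,.09,2.812)"
```

```text
t: 5.58
ee_pos: [0.5546, 0.1799, 0.1345]
ee_rot: [-3.139, -0.0, 2.808]
force: [0.0, -0.2, -0.6]
grip_width: 0.0001
t 5.58 shift [ 7.7 32.9 44.4] turn [-0.003 -0.    -0.004] F [ 0.  -0.2 -0.6] pos [0.5546 0.1799 0.1345] yaw [-3.139 -0.     2.808] w 0.0001
```

```bash
python3 -m jog '[[[5,20,0],[0,0,0],1],[[7.7,32.9,5],[0,0,0],1],[[7.7,32.9,17],[0,0,0],1],[[7.7,32.9,30],[0,0,0],1],[[7.7,32.9,42],[0,0,0],1]]';  python3 -c "
from h import *
go(.558,.2134,.0822,2.812)"
```

```text
t: 6.0
ee_pos: [0.5575, 0.212, 0.0899]
ee_rot: [-3.138, -0.002, 2.807]
force: [1.2, -0.3, 0.4]
grip_width: 0.0002
t 6.0 shift [-0.1  1.5  7.7] turn [-0.004 -0.002 -0.005] F [ 1.2 -0.3  0.4] pos [0.5575 0.212  0.0899] yaw [-3.138e+00 -2.000e-03  2.807e+00] w 0.0002
```

```bash
python3 -m jog '[[[0,1.5,3],[0,0,0],1],[[0,1.5,5],[0,0,0],1],[[0,1.5,7],[0,0,0],1],[[0,1.5,7.7],[0,0,0],1],[[0,1.5,7.7],[0,0,0],1]]';  python3 -c "
from h import *
go(.558,.2134,.0772,2.812)"
```

```text
t: 6.42
ee_pos: [0.5583, 0.2131, 0.0827]
ee_rot: [-3.138, -0.001, 2.807]
force: [1.0, 0.8, 0.0]
grip_width: -0.0003
t 6.42 shift [0.4 0.2 5.5] turn [-0.003 -0.001 -0.005] F [1.  0.8 0. ] pos [0.5583 0.2131 0.0827] yaw [-3.138e+00 -1.000e-03  2.807e+00] w -0.0003
```

It yields: no force at 1.5 mm. Pressing on to about 7 mm.

```bash
python3 -m jog '[[[0,0,2],[0,0,0],1],[[0,0,4],[0,0,0],1],[[0,0,5.5],[0,0,0],1],[[0,0,6],[0,0,0],1],[[0,0,6],[0,0,0],1]]';  python3 -c "
from h import *
go(.558,.2134,.0772,2.812)"
```

```text
t: 6.83
ee_pos: [0.5586, 0.2132, 0.0768]
ee_rot: [-3.138, -0.0, 2.807]
force: [0.2, 0.7, 1.7]
grip_width: -0.0002
t 6.83 shift [ 0.6  0.  -0.4] turn [-0.003 -0.    -0.005] F [0.2 0.7 1.7] pos [0.5586 0.2132 0.0768] yaw [-3.138 -0.     2.807] w -0.0002
```

```bash
python3 -m jog '[[[0,0,0.7],[0,0,0],1],[[0,0,1.4],[0,0,0],1],[[0,0,1.8],[0,0,0],1],[[0,0,1.8],[0,0,0],1],[[0,0,1.8],[0,0,0],1]]'; python3 -m jog '[[[0,0,-15],[0,0,0],1],[[0,0,-35],[0,0,0],0.6],[[0,0,-60],[0,0,0],0],[[0,0,-70],[0,0,0],0],[[0,0,-70],[0,0,0],0]]';  python3 -c "
from h import *
go(.5039,.2321,.1,2.812)"
```

```text
t: 7.25
ee_pos: [0.5587, 0.2132, 0.0758]
ee_rot: [-3.138, 0.0, 2.807]
force: [-2.6, -0.7, 7.0]
grip_width: 0.0001
t: 7.67
ee_pos: [0.5602, 0.2137, 0.1484]
ee_rot: [-3.14, 0.004, 2.807]
force: [-0.1, -0.3, -0.2]
grip_width: 0.0482
t 7.67 shift [59.4 -1.1 48.2] turn [-0.001  0.004 -0.005] F [-0.1 -0.3 -0.2] pos [0.5602 0.2137 0.1484] yaw [-3.14   0.004  2.807] w 0.0482
```

Loose bolt found and pressed to its stop (7 N at about 8 mm). Moving to the fin.

```bash
python3 -m jog '[[[20,0,0],[0,0,0],0.4],[[40,-1,0],[0,0,0],0.4],[[60,-1,0],[0,0,0],0.4],[[60,-1,8],[0,0,0],0.4],[[60,-1,15],[0,0,0],0.4]]';  python3 -c "
from h import *
go(.5035,.2321,.0755,2.812)
c=viewer.read_camera('top'); save(c,'t1.png'); c2=viewer.read_camera('side'); save(c2,'s1.png')
a=c2['image'][130:400,180:480]; cv2.imwrite('pics/s1c.png',cv2.resize(a[:,:,::-1],None,fx=2.2,fy=2.2))"
```

```text
t: 8.08
ee_pos: [0.5024, 0.2328, 0.1317]
ee_rot: [-3.14, 0.003, 2.808]
force: [0.6, -0.3, 0.3]
grip_width: 0.0514
t 8.08 shift [-1.1 -0.2 56.2] turn [-0.002  0.003 -0.004] F [ 0.6 -0.3  0.3] pos [0.5024 0.2328 0.1317] yaw [-3.140e+00  3.000e-03  2.808e+00] w 0.0514
```

View pics/s1c.png

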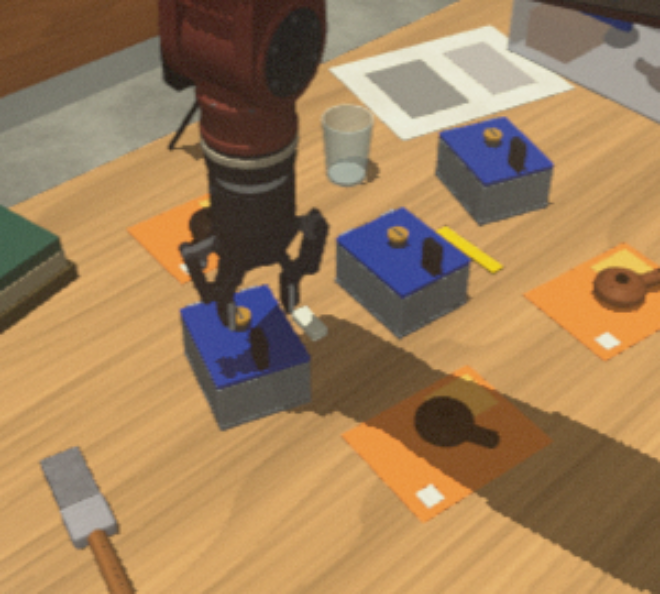

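The gripper straddles the fin of the left case (crop (258,348)), and nothing else has moved. I descend and close.

```bash
python3 -m jog '[[[-1,0,14],[0,0,0],0.4],[[-1,0,28],[0,0,0],0.4],[[-1,0,42],[0,0,0],0.4],[[-1,0,52],[0,0,0],0.4],[[-1,0,56],[0,0,0],0.4]]' 25 && python3 -m jog '[[[0,0,0],[0,0,0],0.6],[[0,0,0],[0,0,0],0.75],[[0,0,0],[0,0,0],0.85],[[0,0,0],[0,0,0],1],[[0,0,0],[0,0,0],1]]' 25;  python3 -c "
from h import *
go(.5035,.2321,.0755,2.812)"
```

```text
t: 8.6
ee_pos: [0.5026, 0.231, 0.0723]
ee_rot: [-3.137, -0.001, 2.806]
force: [-0.8, 0.1, -0.5]
grip_width: 0.0516
t: 9.02
ee_pos: [0.5033, 0.2317, 0.073]
ee_rot: [-3.139, -0.0, 2.807]
force: [2.0, 5.4, 0.2]
grip_width: 0.0115
t 9.02 shift [-0.   0.5 -2.5] turn [-0.002 -0.    -0.005] F [2.  5.4 0.2] pos [0.5033 0.2317 0.073 ] yaw [-3.139 -0.     2.807] w 0.0115
```

```bash
python3 -m jog '[[[-1,0,-3],[0,0,0],1],[[-2,0,-7],[0,0,0],1],[[-4,0,-12],[0,0,0],1],[[-6,0,-17],[0,0,0],1],[[-8.5,0,-21],[0,0,0],1]]';  python3 -c "
from h import *
go(.5033+.0085*.946,.2317-.0085*.322,.094,2.812)"
```

```text
t: 9.43
ee_pos: [0.5114, 0.229, 0.0948]
ee_rot: [-3.139, -0.001, 2.807]
force: [-0.4, 3.4, -4.2]
grip_width: 0.0115
t 9.43 shift [ 0.1 -0.1  0.8] turn [-0.002 -0.001 -0.005] F [-0.4  3.4 -4.2] pos [0.5114 0.229  0.0948] yaw [-3.139e+00 -1.000e-03  2.807e+00] w 0.0115
```

```bash
python3 -m jog '[[[-3,0,-5],[0,0,0],1],[[-6,0,-10],[0,0,0],1],[[-9,0,-14],[0,0,0],1],[[-12.4,0,-18.7],[0,0,0],1],[[-16,0,-22.5],[0,0,0],1]]' && python3 -m jog '[[[-4,0,-4],[0,0,0],1],[[-8,0,-8],[0,0,0],1],[[-12.4,0,-12],[0,0,0],1],[[-17,0,-15.5],[0,0,0],1],[[-22,0,-19],[0,0,0],1]]'; python3 -c "
from h import *
go(.5033+.052*.946,.2317-.052*.322,.136,2.812)"
```

```text
t: 9.85
ee_pos: [0.5267, 0.2239, 0.1178]
ee_rot: [-3.14, -0.001, 2.807]
force: [-0.6, 4.9, -3.9]
grip_width: 0.0116
t: 10.27
ee_pos: [0.5478, 0.2167, 0.137]
ee_rot: [-3.14, -0.002, 2.808]
force: [1.6, 4.9, -5.7]
grip_width: 0.0117
t 10.27 shift [-5.  -0.1  1. ] turn [-0.002 -0.002 -0.004] F [ 1.6  4.9 -5.7] pos [0.5478 0.2167 0.137 ] yaw [-3.140e+00 -2.000e-03  2.808e+00] w 0.0117
```

```bash
python3 -m jog '[[[-3.5,0,-2],[0,0,0],1],[[-7,0,-3.5],[0,0,0],1],[[-10,0,-5],[0,0,0],1],[[-13,0,-6],[0,0,0],1],[[-13,0,-6],[0,0,0],1]]' && python3 -m jog '[[[0,0,0],[0,0,0],1],[[0,0,0],[0,0,0],1],[[0,0,0],[0,0,0],1],[[0,0,0],[0,0,0],1],[[0,0,0],[0,0,0],1]]'; python3 -c "
from h import *
go(.5033+.06*.946,.2317-.06*.322,.143,2.812)
c2=viewer.read_camera('side'); a=c2['image'][130:400,180:480]; cv2.imwrite('pics/s2c.png',cv2.resize(a[:,:,::-1],None,fx=2.2,fy=2.2))
c=viewer.read_camera('top'); save(c,'t2.png')
for l in['case_a','lamp_0','eraser','scale_bar','tumbler','brush']:
    for d in viewer.find_in('top',l):
        if d['p']>.4: print(l,round(d['p'],2),np.round(d['point']),P(c,d['point']).round(3))"
```

```text
t: 10.68
ee_pos: [0.5607, 0.2125, 0.1441]
ee_rot: [-3.141, -0.001, 2.808]
force: [-1.9, 4.8, 1.1]
grip_width: 0.0118
t: 11.1
ee_pos: [0.5607, 0.2123, 0.1442]
ee_rot: [-3.14, -0.001, 2.807]
force: [0.5, 1.8, -3.9]
grip_width: 0.0117
t 11.1 shift [ 0.6 -0.1  1.2] turn [-0.001 -0.001 -0.005] F [ 0.5  1.8 -3.9] pos [0.5607 0.2123 0.1442] yaw [-3.140e+00 -1.000e-03  2.807e+00] w 0.0117
case_a 0.9 [383. 270.] [ 0.531 -0.005  0.069]
case_a 0.79 [499. 236.] [ 0.598 -0.223  0.069]
lamp_0 0.88 [320. 362.] [0.359 0.11  0.029]
lamp_0 0.87 [329. 161.] [0.756 0.1   0.028]
lamp_0 0.67 [381. 271.] [ 0.529 -0.001  0.069]
lamp_0 0.66 [479. 368.] [ 0.353 -0.188  0.029]
eraser 0.49 [316. 258.] [0.56  0.123 0.012]
scale_bar 0.69 [434. 276.] [ 0.528 -0.112  0.007]
scale_bar 0.52 [328. 162.] [0.754 0.102 0.028]
tumbler 0.73 [436. 164.] [ 0.76  -0.124  0.005]
tumbler 0.64 [381. 269.] [ 0.533 -0.001  0.07 ]
```

View pics/s2c.png

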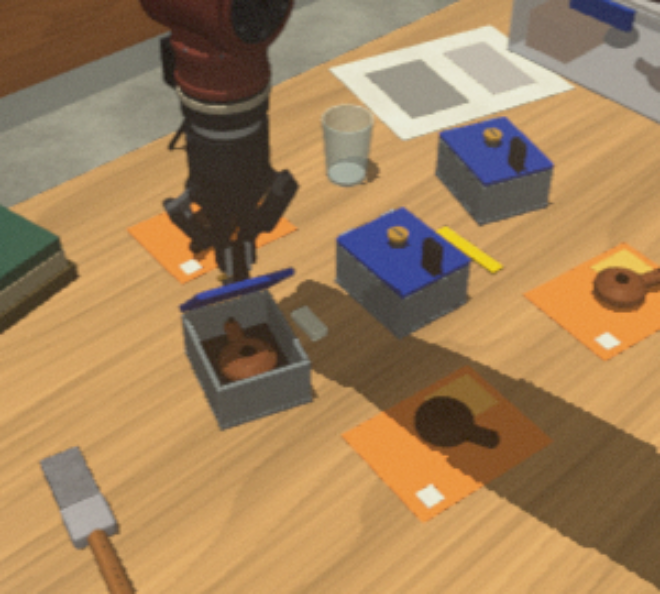

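View pics/t2.png

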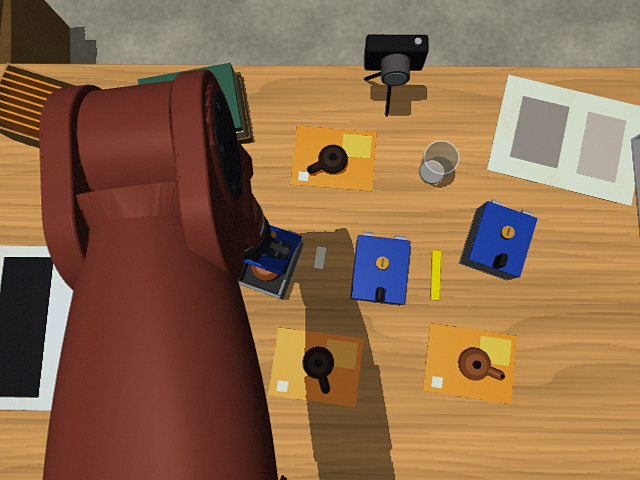

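The left cap is well open with a lamp visible inside (side crop (248,355)). The case stands where it was, and the top view shows the other things unmoved. Handing in.

```bash
python3 -c "
from h import *
o=readout.get_obs();print(o['t'],o['ee_pos'],o['force'],o['grip_width']);print(workorder.hand_in())"
```

```text
11.5 [0.56060873 0.21231014 0.14417278] [-1.3128975  -0.17309327 -2.6706048 ] 0.011536028536914796
the job is handed in; nothing more can be done
None
```

The left case has the loose bolt. I lifted its cap by the fin and handed the job in at 11.5 s while still holding it open.

- **Bolts:** The right and middle bolt heads were tight, pushing back with about 11 N after 1 to 2 mm. The left one sank under about 2 N and stopped at about 8 mm (7 N).
- **Cap:** It is open about 0.85 rad (roughly 49°), worked out from the arm's path because there is no direct reading of the hinge. The gripper is closed on the fin at 11.5 mm with a 25 N grip. The arm was still, with about 3 N on the wrist.
- **Surroundings:** In the last pictures the three cases stood where they began, and a lamp showed inside the open one. No other object had visibly moved. The brush was hidden by the arm in the top view, but the side view shows it in place.
- **Disagreements:** The networks gave a few false hits on the middle case in the last top view (as a lamp and as the tumbler) and one on the far lamp (as the scale bar). The pictures showed these were wrong, so I ignored them.

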